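# Put the roller away and shut the locked-out parts tray

## Robot

A 6-joint arm with a two-finger parallel gripper is mounted at the origin on the work surface. World frame = base frame: x ahead of the robot, y to its left, z up, the work surface at z = 0. Lengths are in m, angles in rad, forces in N, time in s.
With the tool pointing down it reaches from about 0.25 to 0.775 m from the base axis. Payload 4 kg.
Tool frame: the origin (TCP) lies midway between the tips of the shut fingers; the grasp point (between the pads) lies 19 mm behind it; z points along the fingers, y is the line along which they close (so a half turn about z gives the same grasp; the last joint's range is limited). The gripper opens to 94 mm and grips with 3 to 60 N. Pads are 16 mm wide; open, the fingers measure 119 mm over their backs; the gripper's body (75 mm by 177 mm) begins 78 mm behind the grasp point.
Start: joints at [-1.284, 0.087, 1.371, -0, 1.684, -0.103], TCP at [0.209, -0.509, 0.206] pointing down, gripper open.
Joint ranges: [-3.1, 3.1], [-0.76, 2.03], [0.27, 2.55], [-1.08, 4.22], [0.17, 2.65], [-2.57, 2.57]. Speed limits (rad/s): [2.79, 2.79, 3.14, 3.14, 3.14, 3.14].

## Interface

Orientations are given as [roll, pitch, yaw] about the fixed x, y, z axes, in that order (R = Rz(yaw) Ry(pitch) Rx(roll)).
In Python, from bench import get_obs, snapshot, close_job gives the robot as it stands. The module is installed in compiled form; this text tells all that it offers.
- The arm moves only by the tool drive_tool, never from a script. Its argument "commands" is a list of rows, each a list of 6 numbers: the shift along the tool's x, y, z in units of 0.04 m (1.0 is 0.04 m), then the turn, a rotation vector about the tool's x, y, z in units of 0.1 rad (1.0 is 0.1 rad). In form: [[dx, dy, dz, wx, wy, wz], ...]. A call has 1 to 20 rows; each row shifts and turns the commanded pose from where the row before left it, along the tool's axes as they then stand; what a row does not reach is not made up. A row lasts 1/8 s, in which the tool goes at most 62.5 mm and 10.7 degrees, less where a joint would pass 70% of its speed; a pose out of reach is approached as far as the arm can. A call with a number of a shift or a turn outside -1 to 1 is refused whole. A call with a gripper value outside its range is refused whole. "gripper" is the closure, from 0 (fully open) to 1 (shut), set as the call begins (left out, the last holds). The fingers move at their own pace and stop on an object; the grip force is fixed at half the most. Time passes only in rows, so rows that do not move let the fingers close. It gives the time, the measured TCP pose, the force, the opening and the grip force at its end, in the units of the state.
- get_obs(): the state, without advancing time (a new reading comes with each control period).
- snapshot(name): name is "scene" or "side" or "wrist"; returns a dict with "image" (384x512x3 uint8, blue, green, red), "range_z" (384x512 float32, m along the optical axis (not along the pixel's ray), 0 where there is no reading), "fx", "fy", "cx", "cy" (pixels), "rvec" (rotation vector, rad) and "tvec" (3), from world to camera coordinates, as OpenCV has them. Camera axes: x right, y down, z forward; pixel columns grow to the right and rows downward; lengths in m; the calibration is good to about 2 mm. A picture is of the moment at which its call begins.
- close_job(): hands the job in; it is judged then, once.
The state is a dict: "time": time; "joint_positions": joint angles; "qvel": joint speeds; "joint_torque": joint torques, N m; "tool_pos": TCP position; "ee_rot": TCP orientation; "wrist_force": force on the tool from outside, world axes, zero at the start; "wrist_torque": the same for the moment, N m; "width": finger opening in m; "finger_force": force on a finger pad.
Only numpy, scipy, OpenCV 4.12 (cv2) and the standard library are available. Lean on these libraries where they do the work, as an engineer would, in place of code of your own. Each camera call takes 0.05 s, during which the arm holds its last target. There are 200 camera calls.

## Task

Lay the loose roller from the bench flat in the wide lane of the pulled-out parts tray and let go of it. Then press down the tray's release lever, push the tray back past its catch with the lever held down, and slide the tray fully home, leaving everything else on the bench where it stands.

Things in the scene. Friction and masses are not known exactly. Their poses are not given: they have to be found in the camera images.
- station: Low grey drawer chest, fixed. Origin: on the bench below the chest's open front face; x points into the chest (the way the tray closes, away from the robot), y left, z up; turned up to 0.2 rad. Chest: x 0 to 240, y -140 to 190, top at z 100 mm. Two posts, 24 mm square, 245 mm tall, at x -15, y -200 and y 280 carry the bar.
- bar_edge (a point): Lower front edge of the fixed aluminium extraction bar, above the tray's middle. From here the bar reaches 60 mm along station +x, 252 mm to either side and 45 mm up; station (-50, 40, 205) mm. It blocks an upright gripper at the lever and at the shut tray's front: lean the tool back towards the robot (25 to 45 degrees), fingertips leading under the bar.
- tray (a joint): Travel of the steel parts tray on its slide, m: 0 = fully extended, grows as it is pushed along station +x, 0.18 = fully home (rigid stop). Starts extended at 0 to 0.003 and locked: it goes no farther than 0.004 until the lever is pressed. Friction about 3 N plus 6 N per m/s; it stays where it is left.
- release (a joint): Release lever, rad: 0 = up (locking), 0.15 = fully pressed (stop). Sprung: the pad goes down 17 mm in all and must be at least 12 mm (0.105 rad) down while the tray goes from 0.004 to 0.024; beyond that let go, it springs up and the tray is free. About 4 N at the pad starts it, 7 N holds it fully down.
- lever_pad (a point): Middle of the top of the lever's flat black pad (36 mm along x, 45 mm along y) at the tray's left (+y) side; at station (-75, 142, 56) mm with lever up and tray at 0; moves with lever and tray, axes as the station. At the pad's far (+x) edge, 18 mm on, stands a 14 mm high lip: the finger that presses the pad can push this lip, and so the tray, along station +x.
- tray_lane (a point): Point on the floor (20 mm above the bench) of the tray's wide lane, in its front part, clear of the bar; moves with the tray, axes as the station. Inside, the lane reaches 58 mm in front (-x), 148 mm behind, 80 mm to either side; walls 36 to 42 mm high, front panel 66 mm. The narrow lane to the left is full of blades; a gear lies 100 mm behind, 38 mm right.
- tray_front (a point): Middle of the flat upright front (-x) face of the tray's grey front panel, 55 mm above the bench; the panel is 245 mm wide (y) and reaches from 6 to 86 mm above the bench. Moves with the tray; axes as the station. Push along station +x. When home, the face is 15 mm in front of the chest's open face, 35 mm beyond the bar's front edge.
- roller: Magnetic roller lying on the bench: dark steel shaft 20 mm thick and 68 mm long between two white square end blocks 24 x 24 x 9 mm, with steel stubs 7 mm long; 100 mm overall along its own x axis. Origin: underside, at mid length (shaft axis 12 mm above it). About 0.11 kg. It lies left or right of the tray
- screwdriver: Yellow-handled screwdriver, 170 mm, lying on the bench on the other side of the tray from the roller; origin at its underside. Leave alone
- red_bottle: Red plastic bottle, 76 mm across, 215 mm tall, standing at the far right; origin at its base. Leave alone
- jar: Glass jar with a steel cap, 60 mm across, 85 mm tall, at the far left; origin at its base. Leave alone
- gear_on_bench: White plastic gear, 50 mm across, 20 mm high with its hub, lying right of the chest, near the red bottle; origin at its underside. Leave alone
Things that resemble listed ones, but are neither listed nor needed, are in the scene too. There is more than one size of the roller; the one meant has the size given above.

How it is judged:
By the outcome, as a careful person would: the job done as asked, in the order asked, and still so for the second after the job is handed in, with the robot touching nothing.
It also fails if it takes over 58 s, if anything falls off the work surface, if the arm or the gripper's body presses on something with over 40 N, if the wrist force passes 120 N, or if a joint passes its speed limit or range.

## Working session

There is one attempt and no reset: what is moved stays moved. The work goes in short steps, Python scripts to look and compute and a tool call to move; the robot and the scene stay as the last step left them, time stands still between calls to the robot, and variables do not carry over. Pictures are saved under pics/ and viewed, at most 10 in all, crops included, and the job is handed in when it is done.

Besides the shell and the picture viewer there is one more tool, called after "Call:" by a JSON object that holds its "op" and its "data". drive_tool: Moves the arm, as the interface text tells. Its arguments: {"type":"object","properties":{"commands":{"type":"array"},"gripper":{"type":"number"}},"required":["commands"]}

```bash
mkdir -p pics; cat > h.py <<'E'
import numpy as np,cv2
from scipy.spatial.transform import Rotation as R
from bench import get_obs,snapshot,close_job
def cloud(s):
    z=s["range_z"];v,u=np.mgrid[:384,:512]
    p=np.dstack([(u-s["cx"])/s["fx"]*z,(v-s["cy"])/s["fy"]*z,z])
    M=cv2.Rodrigues(np.array(s["rvec"],float))[0]
    w=(p-np.array(s["tvec"]).ravel())@M
    w[z==0]=np.nan
    return w
E
python3 - <<'E'
from h import *
for n in("scene","side"):
    s=snapshot(n);np.savez(n+"0",w=cloud(s),im=s["image"]);cv2.imwrite(f"pics/{n}0.png",s["image"])
    M=cv2.Rodrigues(np.array(s["rvec"],float))[0];print(n,-M.T@np.array(s["tvec"]).ravel(),M[2])
print(get_obs())
E
```

```text
scene [ 1.16077414 -0.54297778  1.10551971] [-0.45609973  0.43751291 -0.77495515]
side [0.31765911 0.713835   1.0834201 ] [ 0.21823396 -0.58120639 -0.78394711]
{'time': 0.1, 'joint_positions': array([-1.28409059e+00,  8.78861027e-02,  1.37207027e+00, -1.95768833e-05,
        1.68363179e+00, -1.03097839e-01]), 'qvel': array([ 5.18966825e-04,  9.18492493e-05, -2.19298359e-03, -2.10553420e-04,
        6.82435080e-04,  2.61539644e-04]), 'joint_torque': array([ 2.16382017e-03, -3.41252661e+01, -3.03301513e+01,  7.19698775e-02,
        3.04015295e-02, -1.13887118e-04]), 'tool_pos': array([ 0.20885321, -0.50826681,  0.20443517]), 'ee_rot': array([-3.13960575e+00, -1.86014031e-04,  3.89801203e-01]), 'wrist_force': array([-0.15673898, -0.21881213,  1.0251968 ]), 'wrist_torque': array([0.02678677, 0.02631223, 0.00226273]), 'finger_force': 0.0, 'width': 0.09386639427592214}
```

View pics/scene0.png

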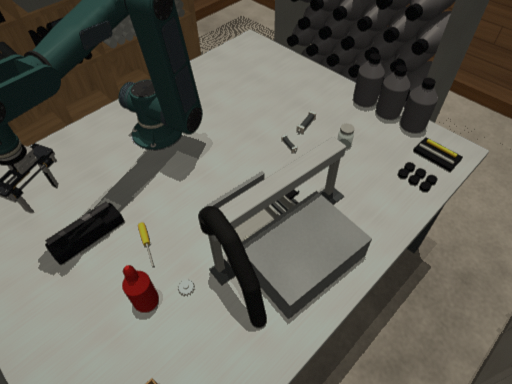

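View pics/side0.png

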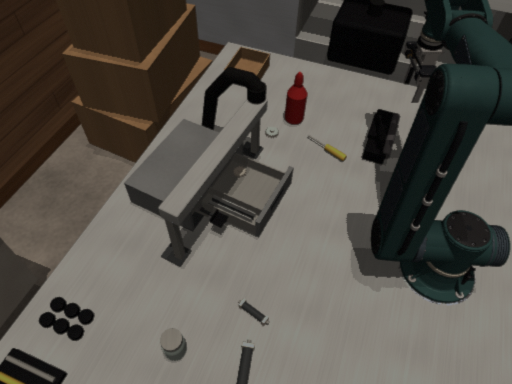

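The side view shows the tray and bar, with the pad near (218,220). Two rollers lie left of the tray at (253,312) and (245,360). The scene view shows the screwdriver and bottle on the right, with a black hose over the chest's right end.

```bash
python3 - <<'E'
from h import *
a=np.load("side0.npz");w=a["w"];b=np.load("scene0.npz");v=b["w"]
def show(n,c,u,r):
    for i in range(r[2],r[3],1):pass
# rollers
for nm,W,boxes in(("side",w,[(232,292,275,332),(228,335,262,384)]),("scene",v,[(278,132,302,155),(292,108,320,135)])):
    for x0,y0,x1,y1 in boxes:
        p=W[y0:y1,x0:x1].reshape(-1,3);p=p[(p[:,2]>.008)&(p[:,2]<.06)]
        if len(p)<5:print("few");continue
        (c,sz,an)=cv2.minAreaRect((p[:,:2]*1000).astype(np.float32));print(nm,len(p),c,sz,an,p[:,2].max())
for nm,W in(("side",w),("scene",v)):
    p=W.reshape(-1,3);
    for lo,hi in((.092,.108),(.24,.26)):
        q=p[(p[:,2]>lo)&(p[:,2]<hi)&(p[:,0]>.3)&(p[:,0]<1.1)&(abs(p[:,1])<.45)]
        H=np.zeros((800,1000),np.uint8);H[(q[:,0]*500).astype(int),(q[:,1]*500+400).astype(int)]=255
        H=cv2.morphologyEx(H,cv2.MORPH_CLOSE,np.ones((5,5)))
        n,l,st,ce=cv2.connectedComponentsWithStats(H)
        for k in range(1,n):
            if st[k,4]>150:
                y,x=np.nonzero(l==k);r=cv2.minAreaRect(np.c_[y*2,x*2-800].astype(np.float32));print(nm,lo,st[k,4],r)
s=a["im"][150:350,120:300];cv2.imwrite("pics/c1.png",cv2.resize(s,(720,600)if 0 else(540,600),interpolation=cv2.INTER_CUBIC))
E
```

```text
side 280 (448.9333801269531, 324.3246154785156) (25.981704711914062, 99.51338195800781) 73.7560043334961 0.028622503328033008
side 482 (419.2567138671875, 450.8267822265625) (31.71969985961914, 105.64056396484375) 13.607922554016113 0.03619246414940383
scene 111 (442.37994384765625, 335.0999450683594) (69.7728271484375, 114.9653549194336) 36.24860763549805 0.026913697909566683
scene 170 (421.75634765625, 458.48651123046875) (33.42682647705078, 127.1216049194336) 12.634013175964355 0.0358614078941938
side 0.092 12136 ((864.4801025390625, -31.614639282226562), (333.33636474609375, 151.06800842285156), 83.75162506103516)
side 0.24 7045 ((680.221923828125, 5.5898284912109375), (503.88763427734375, 63.34893035888672), 83.41805267333984)
scene 0.092 19717 ((821.1483154296875, -27.702667236328125), (334.337890625, 243.38711547851562), 83.48019409179688)
scene 0.24 6634 ((687.8658447265625, 28.792678833007812), (448.5728454589844, 63.60856246948242), 83.6598129272461)
scene 0.24 193 ((808.738525390625, -267.7077331542969), (51.35037612915039, 32.24903106689453), 60.2551155090332)
```

View pics/c1.png

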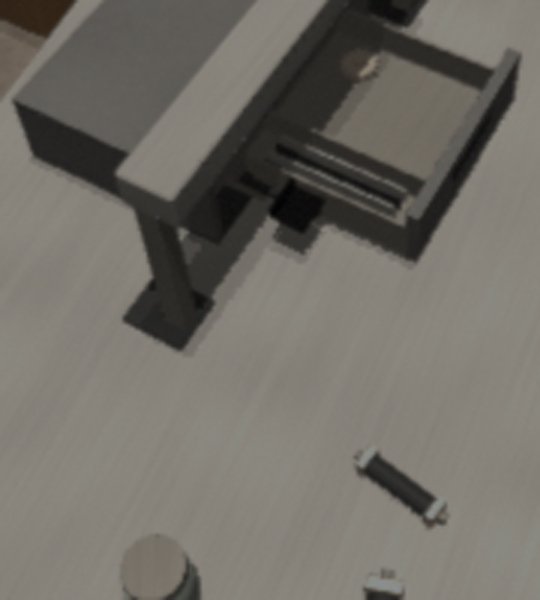

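The crop shows the 100 mm roller at crop (400,487), the black pad at (295,205), the gear at (355,65) and the wide lane to the right of the blades.

```bash
cat >> h.py <<'E'
YAW=-.115;O=np.array([.6973,-.0377,0]);S=R.from_euler("z",YAW).as_matrix()
def st(p): return (p-O)@S      # world->station
def wd(p): return S@np.array(p,float)+O
def go(tgt,Rt=None,start=None):
    o=get_obs();p=o["tool_pos"];A=R.from_euler("xyz",o["ee_rot"])
    print("shift(units)",np.round(A.inv().apply(np.array(tgt)-p)/.04,2))
    if Rt is not None: print("turn",np.round((A.inv()*Rt).as_rotvec()/.1,2),"shift in target axes",np.round(Rt.inv().apply(np.array(tgt)-p)/.04,2))
E
python3 - <<'E'
from h import *
for n in("side","scene"):
    a=np.load(n+"0.npz");q=st(a["w"].reshape(-1,3))*1000
    def sel(nm,x,y,z):
        m=(q[:,0]>x[0])&(q[:,0]<x[1])&(q[:,1]>y[0])&(q[:,1]<y[1])&(q[:,2]>z[0])&(q[:,2]<z[1]);p=q[m]
        if len(p)>3:print(n,nm,len(p),*[np.round(np.percentile(p[:,i],[1,50,99]))for i in range(3)])
    sel("panel",(-230,-150),(-200,250),(80,95));sel("pad",(-110,-40),(112,180),(46,66));sel("lip",(-110,-30),(112,180),(66,80));sel("floor",(-190,-40),(-140,120),(14,26))
    sel("walls",(-180,-60),(-140,120),(34,48));sel("chest",(-30,300),(-200,250),(95,105));sel("bar",(-80,40),(-300,320),(245,256))
t=wd([-.121,-.0,.12]);print(t)
r=np.array([.449,.324,.12]);go(r,R.from_euler("xyz",[np.pi,0,2.86]))
E
```

```text
side panel 329 [-193. -186. -178.] [-127.    2.  113.] [81. 85. 91.]
side pad 240 [-105.  -72.  -41.] [112. 134. 165.] [47. 56. 65.]
side lip 21 [-56. -53. -51.] [124. 143. 162.] [66. 69. 72.]
side floor 1316 [-167. -104.  -42.] [-113.  -36.  115.] [15. 20. 26.]
side walls 386 [-174. -114.  -61.] [-114.   63.  116.] [34. 40. 48.]
side chest 3551 [ -1. 163. 239.] [-186.   43.  190.] [ 95. 100. 104.]
side bar 2780 [-51. -23.   8.] [-179.   95.  290.] [246. 250. 254.]
scene panel 266 [-189. -180. -171.] [-121.   -9.  109.] [80. 84. 89.]
scene pad 84 [-73. -60. -41.] [112. 135. 163.] [47. 56. 65.]
scene lip 16 [-52. -48. -46.] [119. 142. 158.] [66. 69. 72.]
scene floor 577 [-92. -66. -41.] [-87. -14. 110.] [15. 19. 25.]
scene walls 47 [-83. -72. -62.] [ 47.  83. 110.] [34. 38. 47.]
scene chest 7581 [  6. 134. 242.] [-138.   12.  186.] [ 95.  99. 103.]
scene bar 2413 [-46. -14.  13.] [-215.   38.  283.] [245. 249. 253.]
[ 0.57709923 -0.02381565  0.12      ]
shift(units) [ 13.46 -16.96   2.15]
turn [-1.00e-02 -3.00e-02 -2.47e+01] shift in target axes [1.000e-02 2.166e+01 2.110e+00]
```

Call:
{"op": "drive_tool", "data": {"commands": [[0.67,-0.85,0,0,0,0],[0.67,-0.85,0,0,0,0],[0.67,-0.85,0,0,0,0],[0.67,-0.85,0,0,0,0],[0.67,-0.85,0,0,0,0],[0.67,-0.85,0,0,0,0],[0.67,-0.85,0,0,0,0],[0.67,-0.85,0,0,0,0],[0.67,-0.85,0,0,0,0],[0.67,-0.85,0,0,0,0],[0.67,-0.85,0,0,0,0],[0.67,-0.85,0,0,0,0],[0.67,-0.85,0,0,0,0],[0.67,-0.85,0,0,0,0],[0.67,-0.85,0,0,0,0],[0.67,-0.85,0,0,0,0],[0.67,-0.85,0,0,0,0],[0.67,-0.85,0,0,0,0],[0.67,-0.85,0,0,0,0],[0.67,-0.85,0,0,0,0]]}}

```text
time: 2.6
tool_pos: [0.4464, 0.3252, 0.2047]
ee_rot: [3.141, 0.001, 0.39]
wrist_force: [0.5, 0.8, -0.9]
width: 0.0939
finger_force: 0.0
```

Call:
{"op": "drive_tool", "data": {"commands": [[0,0,0,0,0,-1],[0,0,0,0,0,-1],[0,0,0,0,0,-1],[0,0,0,0,0,-1],[0,0,0,0,0,-1],[0,0,0,0,0,-1],[0,0,0,0,0,-1],[0,0,0,0,0,-1],[0,0,0,0,0,-1],[0,0,0,0,0,-1],[0,0,0,0,0,-1],[0,0,0,0,0,-1],[0,0,0,0,0,-1],[0,0,0,0,0,-1],[0,0,0,0,0,-1],[0,0,0,0,0,-1],[0,0,0,0,0,-1],[0,0,0,0,0,-1],[0,0,0,0,0,-1],[0,0,0,0,0,-1]]}}

```text
time: 5.1
tool_pos: [0.4461, 0.3237, 0.2047]
ee_rot: [-3.14, -0.0, 2.393]
wrist_force: [-0.2, -0.8, -0.4]
width: 0.0937
finger_force: 0.0
```

Call:
{"op": "drive_tool", "data": {"commands": [[0,0,0,0,0,-1],[0,0,0,0,0,-1],[0,0,0,0,0,-1],[0,0,0,0,0,-1],[0,0,0,0,0,-0.7],[0,0,0,0,0,0]]}}

```text
time: 5.85
tool_pos: [0.4461, 0.3238, 0.2048]
ee_rot: [-3.141, -0.001, 2.859]
wrist_force: [0.4, 0.7, -0.7]
width: 0.0937
finger_force: 0.0
```

```bash
python3 - <<'E'
from h import *
o=get_obs();print(o["time"],o["joint_positions"],o["ee_rot"])
s=snapshot("wrist");W=cloud(s);cv2.imwrite("pics/w1.png",s["image"])
p=W.reshape(-1,3);m=(p[:,2]>.008)&(p[:,2]<.04)&(np.hypot(p[:,0]-.449,p[:,1]-.324)<.075);p=p[m]
c,sz,an=cv2.minAreaRect((p[:,:2]*1000).astype(np.float32));print(len(p),c,sz,an)
top=p[p[:,2]>.019];print(top[:,:2].mean(0),p[:,2].max())
g=[c[0]/1e3,c[1]/1e3,.012]
go(g,R.from_euler("xyz",[np.pi,0,2.86]))
E
```

```text
5.85 [ 5.24956642e-01  9.10919674e-02  1.36787282e+00 -9.27698221e-05
  1.68383968e+00 -7.63184854e-01] [-3.14065323e+00 -7.71013853e-04  2.85892705e+00]
1381 (450.3448181152344, 322.72906494140625) (23.833974838256836, 99.90035247802734) 73.8484115600586
[0.44869195 0.32329746] 0.025429680126169703
shift(units) [-0.11  0.01  4.82]
turn [-0.01 -0.01 -0.01] shift in target axes [-0.11  0.    4.82]
```

View pics/w1.png

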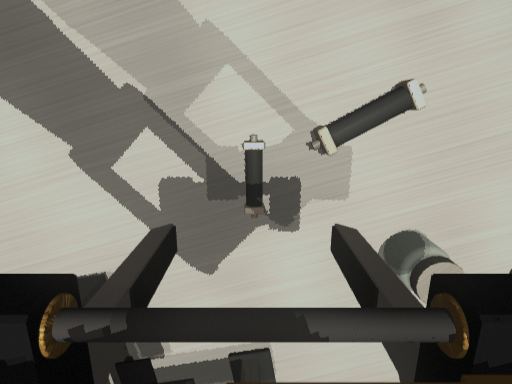

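The roller (250,175) lies centred and aligned between the fingers. The bigger one is at (370,115).

Call:
{"op": "drive_tool", "data": {"commands": [[-0.1,0,1,0,0,0],[0,0,1,0,0,0],[0,0,1,0,0,0],[0,0,0.8,0,0,0],[0,0,0.6,0,0,0],[0,0,0.35,0,0,0],[0,0,0.2,0,0,0],[0,0,0,0,0,0],[0,0,0,0,0,0]], "gripper": 0.45}}

```text
time: 7.02
tool_pos: [0.451, 0.3233, 0.0086]
ee_rot: [3.14, 0.002, 2.86]
wrist_force: [0.0, 0.1, 0.4]
width: 0.0516
finger_force: 0.0
```

Call:
{"op": "drive_tool", "data": {"commands": [[0,0,0,0,0,0],[0,0,0,0,0,0],[0,0,0,0,0,0],[0,0,0,0,0,0]], "gripper": 1}}

```text
time: 7.52
tool_pos: [0.4503, 0.3228, 0.0076]
ee_rot: [3.142, 0.0, 2.86]
wrist_force: [0.9, 0.0, -0.2]
width: 0.0193
finger_force: 30.0
```

Call:
{"op": "drive_tool", "data": {"commands": [[0,0,-0.3,0,0,0],[0,0,-0.6,0,0,0],[0,0,-1,0,0,0],[0,0,-1,0,0,0],[0,0,-0.8,0,0,0],[0,0,-0.3,0,0,0],[0,0,0,0,0,0]]}}

```text
time: 8.4
tool_pos: [0.4505, 0.3229, 0.168]
ee_rot: [3.141, 0.001, 2.86]
wrist_force: [-1.2, 0.1, -2.2]
width: 0.0194
finger_force: 30.0
```

```bash
python3 - <<'E'
from h import *
o=get_obs();print(o["time"],o["tool_pos"],o["ee_rot"],o["width"],o["finger_force"])
go(wd([-.123,-.026,.165]),R.from_euler("xyz",[np.pi,0,np.pi+YAW]))
E
```

```text
8.4 [0.45046891 0.32292859 0.16798346] [3.14074029e+00 9.50673689e-04 2.85980526e+00] 0.019389038319771394 29.99606430530548
shift(units) [-5.51 -8.1   0.07]
turn [ 0.01  0.01 -1.67] shift in target axes [-4.09 -8.9   0.07]
```

Call:
{"op": "drive_tool", "data": {"commands": [[0,0,0,0,0,-0.85],[0,0,0,0,0,-0.82],[-0.41,-0.89,0,0,0,0],[-0.41,-0.89,0,0,0,0],[-0.41,-0.89,0,0,0,0],[-0.41,-0.89,0,0,0,0],[-0.41,-0.89,0,0,0,0],[-0.41,-0.89,0,0,0,0],[-0.41,-0.89,0,0,0,0],[-0.41,-0.89,0,0,0,0],[-0.41,-0.89,0,0,0,0],[-0.41,-0.89,0,0,0,0],[0,0,0,0,0,0]]}}

```text
time: 10.02
tool_pos: [0.5716, -0.0519, 0.1645]
ee_rot: [-3.141, -0.005, 3.023]
wrist_force: [0.2, 0.4, -0.6]
width: 0.0195
finger_force: 30.0
```

```bash
python3 - <<'E'
from h import *
o=get_obs();print(o["time"],st(o["tool_pos"]),o["ee_rot"],o["width"])
s=snapshot("wrist");W=cloud(s);cv2.imwrite("pics/w2.png",s["image"])
q=st(W.reshape(-1,3))*1000
def sel(nm,x,y,z):
    m=(q[:,0]>x[0])&(q[:,0]<x[1])&(q[:,1]>y[0])&(q[:,1]<y[1])&(q[:,2]>z[0])&(q[:,2]<z[1]);p=q[m]
    if len(p)>3:print(nm,len(p),*[np.round(np.percentile(p[:,i],[1,50,99]))for i in range(3)])
sel("panel",(-230,-150),(-200,250),(78,95));sel("pad",(-110,-58),(118,180),(46,66));sel("floor",(-190,0),(-140,120),(14,26))
sel("walls",(-180,-60),(-140,120),(34,48))
E
```

```text
10.025 [-0.12324529 -0.02849747  0.16445981] [-3.1413336  -0.00482451  3.0229468 ] 0.019478630944684088
panel 5849 [-191. -183. -175.] [-128.   -9.  110.] [83. 85. 87.]
pad 1451 [-89. -75. -59.] [119. 140. 163.] [51. 55. 57.]
floor 17013 [-169. -116.  -22.] [-112.    0.  110.] [18. 19. 25.]
walls 3201 [-170. -113.  -61.] [-112.   83.  111.] [34. 39. 48.]
```

View pics/w2.png

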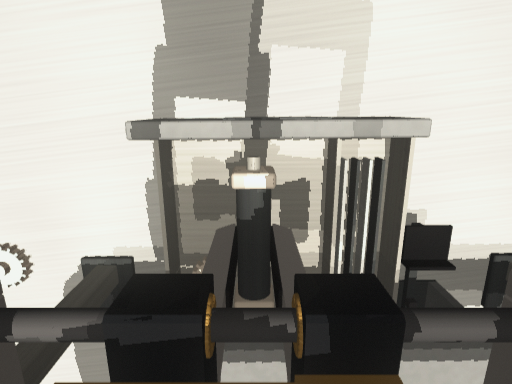

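The roller hangs between the lane's walls (cols 168–330). Its tip is close to the front panel, so I'll shift 12 mm inward while lowering.

Call:
{"op": "drive_tool", "data": {"commands": [[-0.3,0,0.3,0,0,0],[0,0,0.8,0,0,0],[0,0,0.8,0,0,0],[0,0,0.6,0,0,0],[0,0,0.4,0,0,0],[0,0,0.3,0,0,0],[0,0,0.13,0,0,0],[0,0,0.05,0,0,0],[0,0,0,0,0,0]]}}

```text
time: 11.2
tool_pos: [0.5848, -0.0512, 0.033]
ee_rot: [-3.141, 0.001, 3.027]
wrist_force: [0.5, 0.6, -2.1]
width: 0.0193
finger_force: 30.0
```

Call:
{"op": "drive_tool", "data": {"commands": [[0,0,0.08,0,0,0],[0,0,0.04,0,0,0],[0,0,0,0,0,0],[0,0,0,0,0,0]]}}

```text
time: 11.7
tool_pos: [0.5844, -0.0511, 0.0276]
ee_rot: [-3.141, 0.0, 3.027]
wrist_force: [0.4, -0.8, -1.2]
width: 0.0189
finger_force: 30.0
```

Call:
{"op": "drive_tool", "data": {"commands": [[0,0,0,0,0,0],[0,0,0,0,0,0],[0,0,0,0,0,0]], "gripper": 0.5}}

```text
time: 12.08
tool_pos: [0.5844, -0.051, 0.0276]
ee_rot: [-3.142, 0.0, 3.027]
wrist_force: [-0.1, 0.0, -1.2]
width: 0.045
finger_force: 0.0
```

Call:
{"op": "drive_tool", "data": {"commands": [[0,0,-0.3,0,0,0],[0,0,-0.6,0,0,0],[0,0,-1,0,0,0],[0,0,-1,0,0,0],[0,0,-0.4,0,0,0],[0,0,0,0,-1,0],[0,0,0,0,-1,0],[0,0,0,0,-1,0],[0,0,0,0,-1,0],[0,0,0,0,-1,0],[0,0,0,0,-1,0],[0,0,0,0,-0.1,0],[0,0,0,0,0,0]]}}

```text
time: 13.7
tool_pos: [0.5845, -0.0511, 0.1597]
ee_rot: [-3.141, 0.609, 3.027]
wrist_force: [-0.5, -0.3, 0.6]
width: 0.0473
finger_force: 0.0
```

```bash
python3 - <<'E'
from h import *
o=get_obs();print(o["time"],st(o["tool_pos"]),o["ee_rot"],o["joint_positions"],o["width"])
s=snapshot("wrist");W=cloud(s);cv2.imwrite("pics/w3.png",s["image"])
q=st(W.reshape(-1,3))*1000
def sel(nm,x,y,z):
    m=(q[:,0]>x[0])&(q[:,0]<x[1])&(q[:,1]>y[0])&(q[:,1]<y[1])&(q[:,2]>z[0])&(q[:,2]<z[1]);p=q[m]
    if len(p)>3:print(nm,len(p),*[np.round(np.percentile(p[:,i],[1,50,99]))for i in range(3)])
sel("pad",(-110,-60),(118,180),(46,66));sel("lip",(-80,-40),(118,180),(66,75));sel("roller",(-190,-40),(-70,20),(28,50));sel("baredge",(-70,-20),(-100,180),(150,260))
RL=R.from_matrix(S)*R.from_euler("xyz",[np.pi,0,np.pi])*R.from_rotvec([0,-.61,0])
go(wd([-.080,.142,.095]),RL)
E
```

```text
13.7 [-0.11054036 -0.02625606  0.15971506] [-3.14146802  0.60946186  3.02678137] [-0.21986133 -0.24282047  1.89542957  0.07756514  0.88358017 -1.70630132] 0.04733430822684709
pad 1331 [-90. -78. -60.] [119. 140. 163.] [47. 56. 57.]
lip 242 [-54. -53. -50.] [119. 141. 163.] [66. 69. 71.]
roller 2270 [-190. -120.  -70.] [-67. -26. -13.] [30. 41. 47.]
baredge 5785 [-50. -48. -46.] [-71. -17. 126.] [205. 216. 225.]
shift(units) [0.32 4.21 1.77]
turn [-0.  0.  0.] shift in target axes [0.32 4.21 1.77]
```

View pics/w3.png

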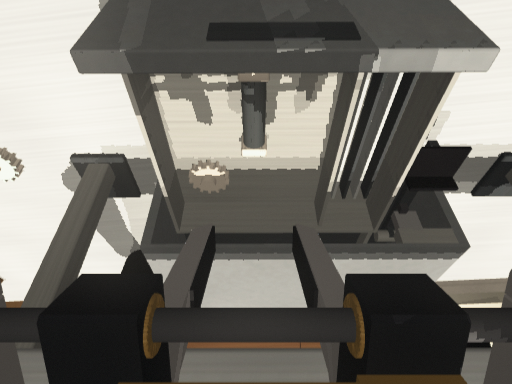

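The roller lies flat in the wide lane at (255,115). The lever pad is at (435,165), right of the blades.

Call:
{"op": "drive_tool", "data": {"commands": [[0,0.7,0,0,0,0],[0,0.7,0,0,0,0],[0,0.7,0,0,0,0],[0,0.7,0,0,0,0],[0,0.7,0,0,0,0],[0,0.7,0,0,0,0],[0.1,0,0.5,0,0,0],[0.1,0,0.7,0,0,0],[0.1,0,0.57,0,0,0],[0,0,0,0,0,0]], "gripper": 1}}

```text
time: 15.0
tool_pos: [0.634, 0.1121, 0.0922]
ee_rot: [-3.14, 0.606, 3.027]
wrist_force: [-0.3, -0.3, 1.0]
width: 0.0008
finger_force: 0.0
```

```bash
python3 - <<'E'
from h import *
o=get_obs();print(o["time"],st(o["tool_pos"]),o["width"],o["wrist_force"])
go(wd([-.070,.142,.070]));go(wd([-.070,.142,.042]))
E
```

```text
15.0 [-0.08008966  0.14158447  0.09219572] 0.0008142504761339707 [-0.30376179 -0.27090869  1.04015999]
shift(units) [0.11 0.01 0.6 ]
shift(units) [0.51 0.01 1.18]
```

Call:
{"op": "drive_tool", "data": {"commands": [[0.06,0,0.3,0,0,0],[0.06,0,0.3,0,0,0],[0.1,0,0.14,0,0,0],[0.1,0,0.14,0,0,0],[0.1,0,0.14,0,0,0],[0.1,0,0.14,0,0,0],[0,0,0,0,0,0],[0,0,0,0,0,0]]}}

```text
time: 16.0
tool_pos: [0.645, 0.1112, 0.0465]
ee_rot: [3.141, 0.614, 3.027]
wrist_force: [-0.6, -1.5, 6.1]
width: 0.0002
finger_force: 2.8
```

```bash
python3 - <<'E'
from h import *
o=get_obs();print(o["time"],st(o["tool_pos"]),S.T@o["wrist_force"])
go(wd([-.070,.142,.042]))
E
```

```text
16.0 [-0.06909263  0.14195547  0.04652862] [-0.41753561 -1.52405714  6.07523751]
shift(units) [0.08 0.   0.08]
```

Call:
{"op": "drive_tool", "data": {"commands": [[0.06,0,0.08,0,0,0],[0.02,0,0.03,0,0,0],[0,0,0,0,0,0]]}}

```text
time: 16.38
tool_pos: [0.6457, 0.1112, 0.0424]
ee_rot: [3.141, 0.616, 3.027]
wrist_force: [-1.2, -2.1, 8.7]
width: 0.0004
finger_force: 4.1
```

Call:
{"op": "drive_tool", "data": {"commands": [[-0.08,0,0.06,0,0,0],[-0.08,0,0.06,0,0,0],[-0.08,0,0.06,0,0,0],[-0.08,0,0.06,0,0,0],[-0.08,0,0.06,0,0,0],[0,0,0,0,0,0]]}}

```text
time: 17.12
tool_pos: [0.6662, 0.109, 0.0424]
ee_rot: [3.141, 0.618, 3.027]
wrist_force: [-0.5, -1.8, 8.5]
width: 0.0008
finger_force: 4.0
```

```bash
python3 - <<'E'
from h import *
o=get_obs();print(o["time"],st(o["tool_pos"]),S.T@o["wrist_force"])
E
```

```text
17.125 [-0.04772456  0.14212262  0.04242805] [-0.32617599 -1.85794102  8.493632  ]
```

Call:
{"op": "drive_tool", "data": {"commands": [[-0.08,0,0.057,0,0,0],[-0.08,0,0.057,0,0,0],[-0.08,0,0.057,0,0,0],[-0.08,0,0.057,0,0,0],[-0.08,0,0.057,0,0,0],[-0.08,0,0.057,0,0,0],[-0.08,0,0.057,0,0,0],[0,0,0,0,0,0]]}}

```text
time: 18.12
tool_pos: [0.6936, 0.1059, 0.0424]
ee_rot: [3.14, 0.618, 3.027]
wrist_force: [-1.8, -1.6, 8.7]
width: 0.0003
finger_force: 4.1
```

```bash
python3 - <<'E'
from h import *
o=get_obs();print(o["time"],st(o["tool_pos"]),S.T@o["wrist_force"])
for n in("side","wrist"):
    s=snapshot(n);q=st(cloud(s).reshape(-1,3))*1000
    m=(q[:,0]>-230)&(q[:,0]<-100)&(abs(q[:,1]+5)<115)&(q[:,2]>80)&(q[:,2]<90);p=q[m]
    if len(p)>3:print(n,len(p),np.percentile(p[:,0],[1,50,99]))
E
```

```text
18.125 [-0.02013446  0.14222307  0.04241682] [-1.63202855 -1.77261275  8.69562678]
side 38 [-144.90533605 -139.86119763 -129.38289824]
wrist 6785 [-143.39562142 -138.16875285 -128.7269657 ]
```

Call:
{"op": "drive_tool", "data": {"commands": [[0,0,-0.5,0,0,0],[0,0,-1,0,0,0],[0,0,-1,0,0,0],[0,0,-0.5,0,0,0],[0,-0.75,0,0,0,0],[0,-0.75,0,0,0,0],[0,-0.75,0,0,0,0],[0,-0.75,0,0,0,0],[0,-0.75,0,0,0,0],[0.65,0,-0.45,0,0,0],[0.65,0,-0.45,0,0,0],[0.65,0,-0.45,0,0,0],[0.4,0,0.58,0,0,0],[0.4,0,0.58,0,0,0],[0.4,0,0.58,0,0,0],[0,0,0,0,0,0],[0,0,0,0,0,0]]}}

```text
time: 20.35
tool_pos: [0.5119, -0.0245, 0.0525]
ee_rot: [3.142, 0.611, 3.027]
wrist_force: [1.0, 0.4, 0.7]
width: 0.0008
finger_force: 0.0
```

```bash
python3 - <<'E'
from h import *
o=get_obs();print(o["time"],st(o["tool_pos"]),S.T@o["wrist_force"])
s=snapshot("side");cv2.imwrite("pics/s2.png",cv2.resize(s["image"][60:310,100:420],(768,600)))
q=st(cloud(s).reshape(-1,3))*1000
m=(q[:,0]>-230)&(q[:,0]<-70)&(abs(q[:,1]+5)<115)&(q[:,2]>80)&(q[:,2]<90);print(np.percentile(q[m,0],[1,10,50,90,99]),m.sum())
go(wd([-.0216,-.007,.055]))
E
```

```text
20.35 [-0.18568648 -0.00816173  0.05247383] [0.94463656 0.5042942  0.70188855]
[-201.72367063 -144.68424119 -138.50422771 -131.70791015 -129.88318063] 307
shift(units) [-3.37  0.03  2.32]
```

View pics/s2.png

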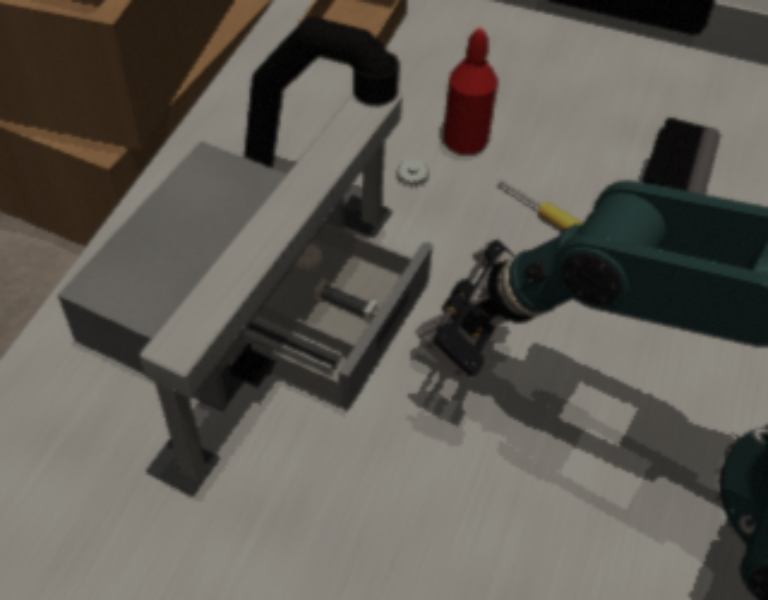

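The tray is past its catch with the roller still in place at (350,300). The fingers are in front of the panel.

Call:
{"op": "drive_tool", "data": {"commands": [[-0.2,0,0.14,0,0,0],[-0.2,0,0.14,0,0,0],[-0.1,0,0.07,0,0,0],[-0.1,0,0.07,0,0,0],[-0.15,0,0.105,0,0,0],[-0.2,0,0.14,0,0,0],[-0.2,0,0.14,0,0,0],[-0.2,0,0.14,0,0,0],[-0.2,0,0.14,0,0,0],[-0.2,0,0.14,0,0,0],[-0.2,0,0.14,0,0,0],[-0.2,0,0.14,0,0,0],[-0.2,0,0.14,0,0,0],[-0.2,0,0.14,0,0,0],[-0.2,0,0.14,0,0,0],[-0.1,0,0.07,0,0,0],[-0.1,0,0.07,0,0,0],[0,0,0,0,0,0]]}}

```text
time: 22.65
tool_pos: [0.6554, -0.0415, 0.0523]
ee_rot: [-3.141, 0.612, 3.027]
wrist_force: [-0.3, 0.4, 0.2]
width: 0.0003
finger_force: 0.4
```

```bash
python3 - <<'E'
from h import *
o=get_obs();print(o["time"],st(o["tool_pos"]),S.T@o["wrist_force"])
go(wd([-.0216,-.007,.055]))
E
```

```text
22.65 [-0.04115159 -0.00858961  0.05231019] [-0.32490114  0.34405283  0.20205776]
shift(units) [-0.44  0.04  0.23]
```

Call:
{"op": "drive_tool", "data": {"commands": [[-0.1,0,0.07,0,0,0],[-0.1,0,0.07,0,0,0],[-0.1,0,0.07,0,0,0],[-0.1,0,0.07,0,0,0],[-0.05,0,0.035,0,0,0],[0,0,0,0,0,0]]}}

```text
time: 23.4
tool_pos: [0.6761, -0.0437, 0.0518]
ee_rot: [-3.141, 0.609, 3.027]
wrist_force: [-8.3, -0.1, 5.8]
width: 0.0006
finger_force: 4.1
```

Call:
{"op": "drive_tool", "data": {"commands": [[-0.05,0,0.035,0,0,0],[0,0,0,0,0,0]]}}

```text
time: 23.65
tool_pos: [0.6766, -0.0437, 0.0517]
ee_rot: [-3.141, 0.605, 3.028]
wrist_force: [-22.3, 0.0, 14.2]
width: 0.0003
finger_force: 10.5
```

The force climbs steeply with almost no motion, so the tray is on its stop. Back off and check.

Call:
{"op": "drive_tool", "data": {"commands": [[0.2,0,-0.14,0,0,0],[0.6,0,-0.42,0,0,0],[0.8,0,-0.56,0,0,0],[0.8,0,-0.56,0,0,0],[0.8,0,-0.56,0,0,0],[0,0,-0.8,0,0,0],[0,0,-0.8,0,0,0],[0,0,0,0,0,0],[0,0,0,0,0,0]]}}

```text
time: 24.78
tool_pos: [0.4874, -0.0217, 0.1036]
ee_rot: [3.142, 0.61, 3.027]
wrist_force: [-0.3, -0.6, -0.1]
width: 0.0003
finger_force: 0.0
```

```bash
python3 - <<'E'
from h import *
o=get_obs();print(o["time"],st(o["tool_pos"]),S.T@o["wrist_force"])
a=snapshot("side");b=snapshot("wrist")
cv2.imwrite("pics/s3.png",np.hstack([cv2.resize(a["image"][60:310,100:300],(400,500)),cv2.resize(b["image"],(400,500))]))
q=st(cloud(b).reshape(-1,3))*1000
m=(q[:,0]>-60)&(q[:,0]<20)&(abs(q[:,1]+5)<115)&(q[:,2]>30)&(q[:,2]<78);print(np.percentile(q[m,0],[1,10,50,90]),m.sum())
E
```

```text
24.775 [-0.21039297 -0.00820856  0.10361849] [-0.24098855 -0.65105425 -0.12798483]
[-15.43367749 -14.75404005 -13.59445924 -12.39850966] 230
```

View pics/s3.png

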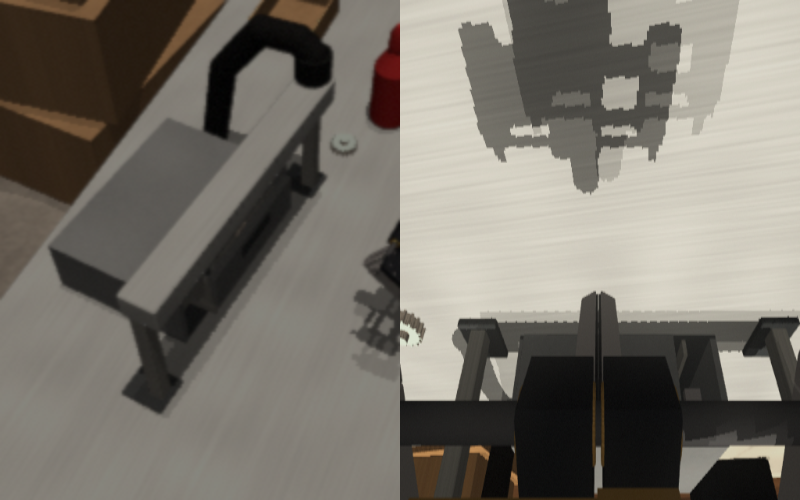

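The tray front is fully under the bar at (255,240), and its measured face is about 14 mm in front of the chest, which means it is home.

```bash
python3 -c "
from bench import close_job
print(close_job())"
```

```text
the job is handed in; nothing more can be done
None
```

The 100 mm roller was laid flat in the wide lane and released, the lever was held down to push the tray past its catch, the tray was slid fully home (front face about 14 mm from the chest), and the job was handed in at about 25 s with the arm clear; I did not look into the closed tray or re-measure the other bench items.

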